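Set the side guide of the label roll holder

ROBOT

A 7-joint arm with a two-finger parallel gripper is mounted at the origin on the work surface. World frame = base frame: x ahead of the robot, y to its left, z up, the work surface at z = 0. Lengths are in m, angles in rad, forces in N, time in s.
With the tool pointing down it reaches from about 0.425 to 0.925 m from the base axis. Payload 6.8 kg.
Tool frame: the origin (TCP) lies midway between the tips of the shut fingers; the grasp point (between the pads) lies r.grip_point_offset behind it (r.grip_point_offset is the distance from the TCP to the grasp point, in m); z points along the fingers, y is the direction in which the jaws open and shut (so a half turn about z gives the same grasp; the last joint's range is limited). The gripper opens to 85 mm and grips with 20 to 120 N. Pads are 22 mm wide; open, the fingers measure 114 mm over their backs; the gripper's body (76 mm by 85 mm) begins 54 mm behind the grasp point. The pads swing forward as they close: fully open they stand 13 mm farther back than shut.
Start: joints at [-1.239, 0.477, 0.022, 1.555, -0.011, 1.109, -0.083], TCP at [0.287, 0.611, 0.231] pointing down, gripper open.
Joint ranges: [-2.96, 2.96], [-0.34, 2.1], [-1.41, 1.46], [0.24, 2.44], [-1.37, 4.51], [0.17, 1.92], [-2.96, 2.96]. Speed limits (rad/s): [2.39, 2.39, 3.14, 3.14, 3.14, 3.14, 3.14].

INTERFACE

Orientations are given as a rotation vector (axis times angle).
In Python, from bench import r gives the robot as it stands. The module is installed in compiled form; this text tells all that it offers.
- The arm moves only by the tool play_rows, never from a script. Its argument "deltas" is a list of rows, each a list of 3 entries, a list of its own where there are three numbers: the finger opening in mm, from 0 to 85.4, then the shift along the tool's x, y, z in mm, then the turn, a rotation vector about the tool's x, y, z in rad. A call has 1 to 8 rows; each row is the pose to reach, as a shift and turn from the pose measured when the call began, along the tool's axes at that moment; what a row does not reach only later rows make up. A row lasts 1/8 s, in which the tool goes at most 62.5 mm and 10.7 degrees, less where a joint would pass 70% of its speed; a pose out of reach is approached as far as the arm can. A call with a gripper value outside its range is refused whole. The fingers move at their own pace and stop on an object; "squeeze" is the grip in N (left out, the last holds). Time passes only in rows, so rows that repeat a pose let the fingers close. It gives the time, the measured TCP pose, the force and the opening at its end, in the units of the state.
- r.get_obs(): the state, without advancing time (a new reading comes with each control period).
- r.grab_frame(name): name is "side" or "top"; returns (picture, depth): 480x640x3 uint8, red, green, blue; 480x640 float32, m along the optical axis (not along the pixel's ray), 0 where there is no reading.
- r.camera_model(name): a dict with "mtx" (3x3 intrinsics, pixels), "rvec" (rotation vector, rad) and "tvec" (3), from world to camera coordinates, as OpenCV has them. Camera axes: x right, y down, z forward; pixel columns grow to the right and rows downward; lengths in m; the calibration is good to about 2 mm. A picture is of the moment at which its call begins. camera_model takes no time and is no camera call.
- r.hand_in(): hands the job in, once; it reports no verdict.
The state is a dict: "clock": time; "joints": joint angles; "qvel": joint speeds; "tau": joint torques, N m; "tcp_pos": TCP position; "orientation": TCP orientation; "contact_force": force on the tool from outside, world axes, zero at the start; "moment": the same for the moment, N m; "grip_width": finger opening in m.
Only numpy, scipy, OpenCV 4.12 (cv2) and the standard library are available. Lean on these libraries where they do the work, as an engineer would, in place of code of your own. Each camera call takes 0.05 s, during which the arm holds its last target. There are 200 camera calls.

TASK

A fresh roll of labels sits loose on the spindle of the label roll holder. By its upright thumb lug, push the sliding side guide along the spindle so that it carries the roll on until the roll goes tight on its centring cone (firmly, but do not crush it), then back the guide off until it stands about 4 mm clear of the roll so that the roll can turn, and only then press the guide's lock lever down flat. Do not touch the labels themselves with the gripper, and leave the spare roll, the mug and the scanner where they are.

Things in the scene. Friction and masses are not known exactly. Their poses are not given: they have to be found in the camera images.
- holder: Grey steel label roll holder, fixed; origin on the desk below its 26 mm spindle. +y runs along the spindle to the upright end plate (y 115 to 121 mm, 150 mm high); -x faces the robot. Base 160 x 290 x 8 mm. Spindle axis 90 mm up, from the plate to y = -150 mm. A black cone clamped on it by the plate stops the roll's core; where it goes tight varies by 25 mm and shows in no pose.
- roll: White label roll on the spindle, 112 mm diameter (top 146 mm above desk), 70 mm wide. Origin on the spindle axis in its end face on the guide's side; y along the spindle to the end plate. Loose: the guide pushes it with about 1.5 N over 13 to 53 mm until it goes tight on the cone (then about 10 N per mm). The guide pressing it there with 5 N or more for 0.2 s seats it; over 25 N crushes it.
- guide: Grey plastic side guide on the spindle, on the roll's -y side: 92 mm disc, hub behind it, thumb lug on top. Origin on the spindle axis in its inner face, which meets the roll; axes as the holder's. Its gap to the roll is the distance of the two origins along y. Slides along y with a drag of about 2 N and stays where it is left.
- lug (a point): Centre of the top edge of the guide's thumb lug, 185 mm above the desk. The lug is an upright plate 32 mm wide (across the spindle, x), 8 mm thick (y; its inner face is flush with the guide's inner face) and stands 39 mm clear above the top of the roll, free on both faces.
- lock_pivot (a point): Pivot of the dark steel lock lever on the guide's hub, 121 mm above the desk, 23.5 mm outside (-y of) the guide's inner face, over the spindle. The lever swings about an axis along y.
- lock_end (a point): Point 85 mm from the pivot near the lever's free end, at mid-thickness. The lever points to the holder's -x: 7 mm thick, 9 mm wide, its end a paddle 18 mm wide (64 to 90 mm from the pivot). At first raised by about 45 degrees; locked, it lies level, its upper side 125 mm above the desk.
- lock (a joint): Lock lever angle (rad): about 0 when raised (free), 0.80 when level, stop at 0.83. From about 0.46 its cam rubs on the spindle and clamps the guide; pressing it down takes 2 to 12 N at 55 mm from the pivot. It stays where it is left. Locked means beyond 0.70.
- spare_mid (a point): Centre of the spare label roll standing on end on the desk: 100 mm diameter, 70 mm high. Bystander.
- mug: White mug, 82 mm diameter, 95 mm high, origin at the middle of its underside. Bystander.
- scanner: Black and grey hand-held barcode scanner lying on its side, about 90 x 160 x 38 mm, origin on the desk at the rear of its head. Bystander.

How it is judged:
By the outcome, as a careful person would: the job done as asked, in the order asked, and still so for the second after the job is handed in, with the robot touching nothing.
It also fails if it takes over 56 s, if anything falls off the work surface, if the arm or the gripper's body presses on something with over 40 N, if the wrist force passes 120 N, or if a joint passes its speed limit or range.

## Working session

There is one attempt and no reset: what is moved stays moved. The work goes in short steps, Python scripts to look and compute and a tool call to move; the robot and the scene stay as the last step left them, time stands still between calls to the robot, and variables do not carry over. Pictures are saved under pics/ and viewed, about 8 in all and at most 12, crops included, and the job is handed in when it is done.

Besides the shell and the picture viewer there is one more tool, called after "Call:" as a command line: name --argument value ..., lists and objects as JSON in quotes. play_rows: Moves the arm, as the interface text tells. Its arguments: {"type":"object","properties":{"deltas":{"type":"array"},"squeeze":{"type":"number"}},"required":["deltas"]}

```bash
mkdir -p pics
cat > h.py <<'E'
import numpy as np, cv2
from scipy.spatial.transform import Rotation as R
from bench import r
def cam(n):
    m=r.camera_model(n); return np.array(m["mtx"]),R.from_rotvec(np.ravel(m["rvec"])).as_matrix(),np.ravel(m["tvec"])
def cloud(n,d):
    K,Rm,t=cam(n); v,u=np.mgrid[:480,:640]
    p=np.stack([(u-K[0,2])/K[0,0]*d,(v-K[1,2])/K[1,1]*d,d],-1)
    return (p-t)@Rm
def ray(n,u,v,z):
    K,Rm,t=cam(n); c=-Rm.T@t; w=Rm.T@np.linalg.solve(K,[u,v,1]); return c+w*(z-c[2])/w[2]
def proj(n,P):
    K,Rm,t=cam(n); q=(Rm@np.atleast_2d(P).T).T+t; q=q@K.T; return q[:,:2]/q[:,2:]
E
python3 - <<'E'
from h import *
for n in("side","top"):
    p,d=r.grab_frame(n); cv2.imwrite(f"pics/{n}0.png",p[:,:,::-1]); np.savez(f"pics/{n}0.npz",p=p,d=d)
    K,Rm,t=cam(n); print(n,-Rm.T@t,Rm[2],K[0,0])
o=r.get_obs(); print(o, r.grip_point_offset, R.from_rotvec(o["orientation"]).as_matrix().round(3))
E
```

```text
side [ 0.20702691 -0.38665522  0.84266979] [ 0.38512009  0.47617032 -0.79053421] 442.491797616164
top [0.43191216 0.05598869 1.30458484] [ 0.12270551  0.00773801 -0.99241296] 513.6475693930068
{'clock': 0.1, 'joints': array([-1.23912075,  0.47774545,  0.02234017,  1.55632315, -0.01151474,
        1.10930981, -0.08312876]), 'qvel': array([-4.16086354e-04, -1.86270406e-03,  3.40686437e-04, -3.42412999e-03,
        9.91839540e-06, -2.33078095e-04, -7.09358815e-05]), 'tau': array([ 4.85591634e-03, -5.97762287e+01,  1.61379173e+00, -2.81955832e+01,
        1.28332298e-02,  5.05184420e-03, -3.50883158e-05]), 'tcp_pos': array([0.28715257, 0.6102953 , 0.23041653]), 'orientation': array([-6.85207986e-01, -3.06569344e+00,  2.57253588e-03]), 'contact_force': array([-0.04362884, -0.27709228,  0.67588604]), 'moment': array([-0.048409  ,  0.04367286, -0.08450865]), 'grip_width': 0.08517309402802922} 0.0187 [[-0.905  0.426 -0.001]
 [ 0.426  0.905 -0.002]
 [-0.    -0.002 -1.   ]]
```

View pics/side0.png

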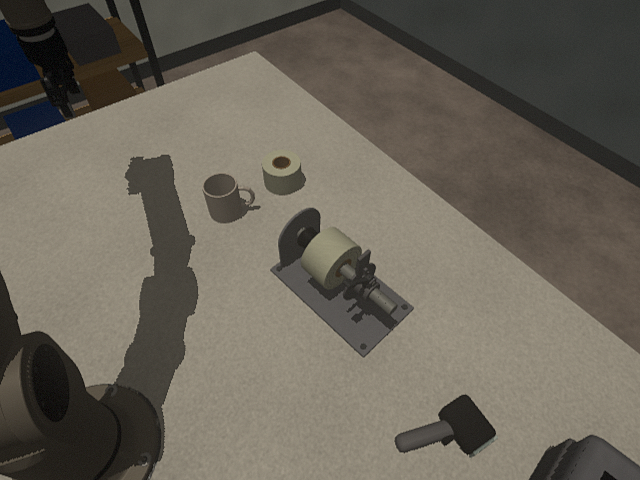

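View pics/top0.png

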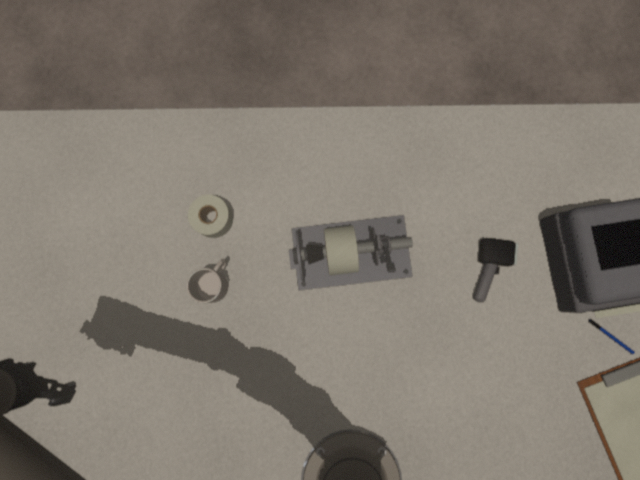

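The side view shows the holder around (340,280), with the guide at about (362,275). In the top view the base spans about (292–412, 215–290), with the plate on the left at u≈298, the guide at u≈378, and the roll at u 326–358. Next I'll measure them.

Run:
```python
from h import *
z=np.load("pics/top0.npz"); p,d=z["p"],z["d"]
P=cloud("top",d)
sub=np.s_[200:305,280:425]
print("desk z",np.median(P[310:340,420:470,2]))
# base: bluish grey vs beige desk
pi=p.astype(int); m=((pi[...,0]-pi[...,2])<12).astype(np.uint8); mm=np.zeros_like(m); mm[sub]=m[sub]
mm=cv2.morphologyEx(mm,cv2.MORPH_CLOSE,np.ones((5,5)))
cs,_=cv2.findContours(mm,0,2); c=max(cs,key=cv2.contourArea)
hull=cv2.convexHull(c)
w=np.array([ray("top",u,v,.008)[:2] for u,v in hull[:,0]],np.float32)
rc=cv2.minAreaRect(w); print(rc); print(cv2.boxPoints(rc))
# side cloud: things
for n in("top","side"):
    z=np.load(f"pics/{n}0.npz"); Q=cloud(n,z["d"]); g=(z["d"]>0)&(abs(Q[...,0]-rc[0][0])<.13)&(abs(Q[...,1]-rc[0][1])<.18)&(Q[...,2]>.15)
    print(n,g.sum(),Q[g].round(3)[:60:2].tolist())
big=cv2.resize(np.load("pics/top0.npz")["p"][200:305,285:425],None,fx=4,fy=4,interpolation=2)
sd=cv2.resize(np.load("pics/side0.npz")["p"][200:360,265:425],None,fx=3.5,fy=3.5,interpolation=2)
im=np.zeros((980,560,3),np.uint8); im[:420,:560]=big; im[420:980,:560]=sd
im=np.clip(im.astype(float)*1.7,0,255).astype(np.uint8)
cv2.imwrite("pics/c1.png",cv2.resize(im,None,fx=.61,fy=.61)[:,:,::-1]); cv2.imwrite("pics/c2.png",im[420:,:,::-1])
```

```text
desk z 0.0006231477151257677
((0.5564088225364685, -0.00670255720615387), (0.158781960606575, 0.31207969784736633), 6.1831231117248535)
[[ 0.4606732   0.13987863]
 [ 0.49428618 -0.1703856 ]
 [ 0.65214443 -0.15328375]
 [ 0.61853147  0.15698048]]
top 241 [[0.576, -0.057, 0.186], [0.576, -0.061, 0.187], [0.574, -0.057, 0.187], [0.574, -0.061, 0.187], [0.573, -0.055, 0.179], [0.572, -0.059, 0.182], [0.573, -0.055, 0.157], [0.57, -0.057, 0.182], [0.569, -0.061, 0.186], [0.569, -0.056, 0.172], [0.567, -0.059, 0.186], [0.568, -0.064, 0.18], [0.566, -0.056, 0.175], [0.565, -0.059, 0.187], [0.565, -0.064, 0.183], [0.565, -0.056, 0.166], [0.563, -0.059, 0.184], [0.562, -0.063, 0.188], [0.561, -0.057, 0.18], [0.56, -0.061, 0.188], [0.563, 0.005, 0.152], [0.559, -0.057, 0.184], [0.558, -0.061, 0.187], [0.561, -0.01, 0.151], [0.557, -0.057, 0.176], [0.556, -0.06, 0.191], [0.56, -0.069, 0.151], [0.56, 0.118, 0.151], [0.559, 0.035, 0.151], [0.557, -0.057, 0.161]]
side 312 [[0.55, 0.118, 0.151], [0.551, 0.115, 0.15], [0.541, 0.113, 0.153], [0.576, -0.059, 0.184], [0.571, -0.059, 0.186], [0.574, -0.061, 0.185], [0.578, -0.063, 0.184], [0.569, -0.06, 0.185], [0.574, -0.062, 0.183], [0.577, -0.064, 0.183], [0.565, -0.06, 0.185], [0.568, -0.062, 0.185], [0.572, -0.064, 0.184], [0.578, -0.063, 0.177], [0.561, -0.061, 0.187], [0.566, -0.062, 0.184], [0.569, -0.064, 0.183], [0.574, -0.065, 0.18], [0.56, -0.061, 0.184], [0.562, -0.064, 0.186], [0.567, -0.064, 0.182], [0.572, -0.064, 0.177], [0.555, -0.061, 0.185], [0.557, -0.063, 0.185], [0.56, -0.065, 0.185], [0.566, -0.065, 0.18], [0.572, -0.064, 0.174], [0.551, -0.06, 0.184], [0.553, -0.062, 0.185], [0.556, -0.065, 0.186]]
```

View pics/c2.png

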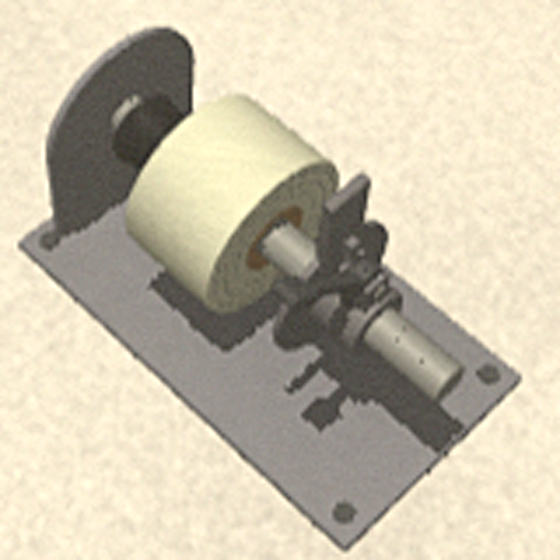

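Zoomed crop: the lug stands upright at about (345,215), the loose roll is left of it with a visible gap, and the paddle's shadow falls at (320,405), so the lever points towards the robot. Next I'll fit the poses from the depth data.

```bash
cat >> h.py <<'E'
def both(tag=None):
    S={}
    for n in("top","side"):
        p,d=r.grab_frame(n); S[n]=(p,d)
        if tag: cv2.imwrite(f"pics/{tag}_{n}.png",p[:,:,::-1]); np.savez(f"pics/{tag}_{n}.npz",p=p,d=d)
    return S
E
python3 - <<'E'
from h import *
S={n:(lambda z:(z["p"],z["d"]))(np.load(f"pics/{n}0.npz")) for n in("top","side")}
for n in S:
    p,d=S[n]; Q=cloud(n,d).reshape(-1,3); C=p.reshape(-1,3).astype(int)
    near=(abs(Q[:,0]-.556)<.13)&(abs(Q[:,1])<.19)&(d.ravel()>0)
    b=near&(Q[:,2]>.004)&(Q[:,2]<.012)&(C[:,0]-C[:,2]<14)
    rc=cv2.minAreaRect(Q[b][:,:2].astype(np.float32)); print(n,"base",b.sum(),rc)
    # roll cylinder: light pixels above 0.1
    rr=near&(Q[:,2]>.12)&(Q[:,2]<.149)&(C[:,0]-C[:,2]>=14)&(C.sum(1)>250)
    print(" roll",rr.sum(),Q[rr].mean(0),Q[rr].min(0),Q[rr].max(0))
    l=near&(Q[:,2]>.16)&(Q[:,1]<-.03); print(" lug",l.sum(),np.percentile(Q[l],[2,50,98],axis=0).round(4).tolist())
    t=l&(Q[:,2]>.181); print(" lugtop",t.sum(),np.percentile(Q[t],[2,50,98],axis=0).round(4).tolist())
E
```

```text
top base 3512 ((0.5553696751594543, -0.002371653914451599), (0.1602805256843567, 0.30386874079704285), 6.08479642868042)
 roll 1196 [0.55057008 0.02059155 0.138598  ] [ 0.50171657 -0.0179755   0.12007527] [0.60368682 0.05942071 0.14891244]
 lug 165 [[0.4951, -0.0943, 0.1613], [0.5179, -0.0793, 0.1795], [0.574, -0.0557, 0.1881]]
 lugtop 70 [[0.4969, -0.0942, 0.1813], [0.5538, -0.0612, 0.1841], [0.5759, -0.0566, 0.1893]]
side base 4766 ((0.5562361478805542, -0.010402277112007141), (0.16071471571922302, 0.2896960377693176), 6.256912708282471)
 roll 1275 [0.54292785 0.01745288 0.13807606] [ 0.50243704 -0.05708295  0.1200005 ] [0.6013987  0.11762732 0.14810251]
 lug 245 [[0.4963, -0.0963, 0.1611], [0.5482, -0.0661, 0.178], [0.576, -0.059, 0.1859]]
 lugtop 79 [[0.4975, -0.0941, 0.1812], [0.5582, -0.0638, 0.1839], [0.5762, -0.0587, 0.1865]]
```

```bash
cat >> h.py <<'E'
YAW=np.radians(6.2); Hc=np.array([.5560,-.0104])
ex=np.array([np.cos(YAW),np.sin(YAW)]); ey=np.array([-np.sin(YAW),np.cos(YAW)])
def toH(Q): return np.stack([(Q[...,:2]-Hc)@ex,(Q[...,:2]-Hc)@ey,Q[...,2]],-1)*1000
def toW(h): return np.r_[Hc+h[0]/1000*ex+h[1]/1000*ey,h[2]/1000]
def rep(S):
    for n in S:
        p,d=S[n]; H=toH(cloud(n,d)).reshape(-1,3); C=p.reshape(-1,3).astype(int); ok=d.ravel()>0
        def q(name,m):
            if m.sum(): print(n,name,m.sum(),*np.percentile(H[m],[3,50,97],axis=0).round(1).tolist())
        inx=ok&(abs(H[:,0])<20)&(abs(H[:,1])<160)
        white=(C[:,0]-C[:,2]>=14)&(C.sum(1)>200)
        q("rolltop",inx&white&(H[:,2]>136)&(H[:,2]<152))
        q("lug",inx&~white&(H[:,2]>155)&(H[:,1]<60)&(H[:,2]<195))
        q("lugtop",inx&~white&(H[:,2]>180)&(H[:,1]<60)&(H[:,2]<190))
        q("plate",ok&(abs(H[:,0])<30)&(H[:,1]>80)&(H[:,1]<160)&(H[:,2]>140)&(H[:,2]<160))
        q("spindle",ok&(abs(H[:,0])<16)&(H[:,1]<-85)&(H[:,1]>-170)&(H[:,2]>80)&(H[:,2]<110))
        q("lever",ok&(H[:,0]<-22)&(H[:,0]>-110)&(abs(H[:,1])<110)&~white&(H[:,2]>100)&(H[:,2]<200)&(H[:,1]<60))
        q("leverend",ok&(H[:,0]<-40)&(H[:,0]>-110)&(abs(H[:,1])<110)&~white&(H[:,2]>100)&(H[:,2]<200)&(H[:,1]<60))
E
python3 - <<'E'
from h import *
S={n:(lambda z:(z["p"],z["d"]))(np.load(f"pics/{n}0.npz")) for n in("top","side")}
rep(S)
z=S["side"]; H=toH(cloud("side",z[1]))
# roll end-face (-y side) points from side view
C=z[0].astype(int); m=(z[1]>0)&(abs(H[...,0])<50)&(H[...,2]>100)&(H[...,2]<140)&(abs(H[...,1])<60)&((C[...,0]-C[...,2])>=14)
print(np.histogram(H[m][:,1],np.arange(-60,60,4)))
E
```

```text
top rolltop 534 [-18.8, -1.2, 140.3] [-0.6, 31.5, 145.6] [18.4, 64.4, 150.3]
top lug 74 [-15.7, -53.8, 157.7] [-0.7, -49.0, 183.3] [14.2, -46.1, 188.6]
top lugtop 50 [-14.4, -54.1, 181.1] [0.2, -50.1, 185.1] [14.5, -46.7, 188.4]
top plate 67 [-27.3, 127.1, 141.3] [-0.7, 129.6, 148.5] [27.7, 132.3, 154.8]
top spindle 236 [-12.4, -136.2, 92.1] [-1.2, -111.9, 101.0] [11.9, -87.6, 106.4]
top lever 166 [-67.8, -77.4, 103.9] [-48.8, -66.9, 166.2] [-24.0, 16.5, 184.1]
top leverend 106 [-68.3, -77.9, 102.4] [-55.4, -68.4, 174.8] [-41.3, 27.5, 184.7]
side rolltop 566 [-19.0, -3.7, 140.7] [-2.3, 28.0, 144.2] [18.4, 61.8, 147.2]
side lug 169 [-15.5, -56.3, 155.9] [-3.3, -54.9, 176.1] [14.5, -49.0, 185.9]
side lugtop 68 [-14.5, -55.8, 180.9] [-0.2, -52.9, 184.0] [14.5, -48.7, 186.5]
side plate 109 [-27.5, 124.1, 140.4] [-2.3, 126.8, 145.8] [27.4, 131.3, 150.1]
side spindle 420 [-12.6, -139.5, 86.0] [-4.2, -113.0, 99.7] [11.6, -86.3, 105.8]
side lever 236 [-67.3, -79.4, 101.6] [-40.7, -66.4, 150.2] [-23.7, -4.5, 182.0]
side leverend 125 [-67.8, -79.8, 102.6] [-55.2, -70.5, 173.8] [-40.3, -4.8, 182.2]
(array([  0,   0,   1,   0,   0,   0,   3,   7,   2,   8,   6,   6,   8,
       154,  48,  39,  46,  41,  39,  34,  48,  40,  45,  34,  44,  43,
        39,  41,  38]), array([-60, -56, -52, -48, -44, -40, -36, -32, -28, -24, -20, -16, -12,
        -8,  -4,   0,   4,   8,  12,  16,  20,  24,  28,  32,  36,  40,
        44,  48,  52,  56]))
```

```bash
cat >> h.py <<'E'
Rt=np.column_stack([np.r_[-ex,0],np.r_[ey,0],[0,0,-1]])
def go(h):
    o=r.get_obs(); R0=R.from_rotvec(o["orientation"]).as_matrix()
    print("t",o["clock"],"H",toH(o["tcp_pos"]).round(1),"shift",(R0.T@(toW(h)-o["tcp_pos"])*1000).round(1),"turn",R.from_matrix(R0.T@Rt).as_rotvec().round(4),"F",o["contact_force"].round(2),"w",o["grip_width"].round(4))
E
python3 -c "
from h import *
go([0,-51.5,235])"
```

```text
Traceback (most recent call last):
  File "h.py", line 41, in go
    print("t",o["clock"],"H",toH(o["tcp_pos"]).round(1),"shift",(R0.T@(toW(h)-o["tcp_pos"])*1000).round(1),"turn",R.from_matrix(R0.T@Rt).as_rotvec().round(4),"F",o["contact_force"].round(2),"w",o["grip_width"].round(4))
                                                                                                                                                                                                  ^^^^^^^^^^^^^^^^^^^^^
AttributeError: 'float' object has no attribute 'round'
```

```bash
sed -i 's/o\["grip_width"\].round(4)/round(o["grip_width"],4)/' h.py
python3 -c "
from h import *
go([0,-51.5,235])"
```

```text
t 0.1 H [-200.2  646.1  230.4] shift [-534.4 -491.1   -3.7] turn [-1.60e-03 -3.00e-04 -5.48e-01] F [-0.04 -0.28  0.68] w 0.0852
```

Call:
play_rows --deltas '[[60, [-67, -61, -10], [0, 0, -0.08]], [60, [-134, -123, -20], [0, 0, -0.16]], [60, [-200, -184, -20], [0, 0, -0.24]], [60, [-267, -245, -20], [0, 0, -0.32]], [60, [-334, -307, -20], [0, 0, -0.4]], [60, [-400, -368, -20], [0, 0, -0.48]], [60, [-467, -430, -20], [0, 0, -0.548]], [60, [-534, -491, -15], [0, 0, -0.548]]]' --squeeze 20

```text
clock: 1.1
tcp_pos: [0.476, 0.1464, 0.2493]
orientation: [0.171, -3.136, 0.002]
contact_force: [1.0, 0.8, -0.2]
grip_width: 0.0598
```

```bash
python3 -c "
from h import *
go([0,-51.5,235])"
```

```text
t 1.1 H [-62.6 164.5 249.3] shift [ -62.4 -216.    14.5] turn [-0.0013 -0.0006  0.0008] F [ 0.95  0.77 -0.22] w 0.0598
```

Call:
play_rows --deltas '[[50, [-20, -50, 0], [0, 0, 0]], [50, [-40, -100, 0], [0, 0, 0]], [50, [-62, -160, 5], [0, 0, 0]], [50, [-62, -216, 10], [0, 0, 0]], [50, [-62, -216, 14], [0, 0, 0]], [50, [-62, -216, 14], [0, 0, 0]]]'

```text
clock: 1.85
tcp_pos: [0.5606, -0.061, 0.2348]
orientation: [0.171, -3.135, 0.001]
contact_force: [-0.5, 0.0, 0.5]
grip_width: 0.0502
```

```bash
python3 -c "
from h import *
go([0,-51.5,161])"
```

```text
t 1.85 H [ -0.9 -50.8 234.8] shift [-1.  -0.6 73.8] turn [-0.0006 -0.002   0.0007] F [-0.48  0.04  0.5 ] w 0.0502
```

Call:
play_rows --deltas '[[50, [-1, 0, 30], [0, 0, 0]], [50, [-1, -0.5, 55], [0, 0, 0]], [50, [-1, -0.5, 73], [0, 0, 0]], [40, [-1, -0.5, 73], [0, 0, 0]], [25, [-1, -0.5, 73], [0, 0, 0]], [4, [-1, -0.5, 73], [0, 0, 0]], [4, [-1, -0.5, 73], [0, 0, 0]], [4, [-1, -0.5, 73], [0, 0, 0]]]'

```text
clock: 2.85
tcp_pos: [0.5622, -0.0614, 0.1629]
orientation: [0.171, -3.137, 0.001]
contact_force: [-0.8, 0.2, 6.2]
grip_width: 0.0072
```

```bash
python3 -c "
from h import *
go([0,-51.5,161])
S=both('g'); rep(S)
p=S['side'][0][180:360,240:440]; cv2.imwrite('pics/g1.png',np.clip(cv2.resize(p,None,fx=3,fy=3)*1.6,0,255).astype(np.uint8)[:,:,::-1])"
```

```text
t 2.85 H [  0.7 -51.4 162.9] shift [ 0.7 -0.1  1.9] turn [-0.0004 -0.0002  0.0007] F [-0.77  0.18  6.21] w 0.0072
top rolltop 494 [-19.0, 1.9, 140.5] [-1.6, 34.6, 145.3] [18.6, 64.4, 150.3]
top plate 68 [-27.1, 126.9, 142.6] [-0.5, 129.6, 147.7] [27.3, 132.4, 153.9]
top lever 30 [-54.3, -3.3, 101.6] [-46.9, -0.3, 120.6] [-26.7, 14.7, 138.1]
top leverend 22 [-54.5, -3.0, 101.3] [-50.1, 1.8, 114.3] [-41.1, 24.8, 128.6]
side rolltop 559 [-18.9, -4.1, 140.2] [-2.5, 29.2, 144.2] [18.1, 62.3, 146.9]
side lug 195 [-15.6, -69.6, 157.6] [-9.2, -55.9, 181.7] [1.0, -37.4, 193.8]
side lugtop 74 [-14.7, -69.6, 180.1] [-8.0, -53.5, 184.8] [1.4, -36.6, 188.9]
side plate 105 [-27.2, 124.5, 140.1] [-3.0, 126.9, 145.8] [26.7, 131.4, 150.7]
side spindle 414 [-12.5, -139.5, 86.4] [-4.4, -113.1, 99.9] [11.6, -86.8, 105.5]
side lever 198 [-67.7, -80.2, 102.5] [-43.1, -69.5, 159.2] [-23.4, 1.6, 182.1]
side leverend 117 [-68.1, -80.4, 104.1] [-56.8, -71.8, 174.9] [-40.8, -2.3, 182.5]
```

View pics/g1.png

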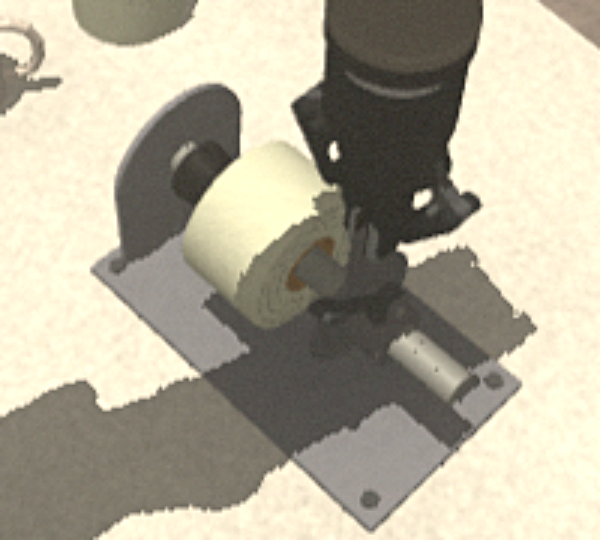

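The fingers hold the lug at about (375,235) in this crop, with the opening at 7.2 mm and the roll untouched. I'll move on 40 mm next, which is about 3 mm short of the roll.

Call:
play_rows --deltas '[[4, [0, 5, 0], [0, 0, 0]], [4, [0, 12, 0], [0, 0, 0]], [4, [0, 20, 0], [0, 0, 0]], [4, [0, 28, 0], [0, 0, 0]], [4, [0, 35, 0], [0, 0, 0]], [4, [0, 40, 0], [0, 0, 0]], [4, [0, 40, 0], [0, 0, 0]], [4, [0, 40, 0], [0, 0, 0]]]'

```text
clock: 3.95
tcp_pos: [0.5579, -0.0206, 0.1629]
orientation: [0.172, -3.137, -0.001]
contact_force: [-1.6, 1.3, 3.9]
grip_width: 0.0075
```

```bash
python3 -c "
from h import *
go([0,-51.5,161])"
```

```text
t 3.95 H [  0.7 -10.4 162.9] shift [  0.8 -41.1   1.9] turn [ 0.0007 -0.0002  0.0014] F [-1.6   1.29  3.86] w 0.0075
```

Call:
play_rows --deltas '[[4, [0, 2, 0], [0, 0, 0]], [4, [0, 4, 0], [0, 0, 0]], [4, [0, 6, 0], [0, 0, 0]], [4, [0, 8, 0], [0, 0, 0]], [4, [0, 10, 0], [0, 0, 0]], [4, [0, 12, 0], [0, 0, 0]]]'

```text
clock: 4.7
tcp_pos: [0.5565, -0.0087, 0.163]
orientation: [0.172, -3.137, -0.001]
contact_force: [0.1, -3.5, 2.5]
grip_width: 0.0072
```

Call:
play_rows --deltas '[[4, [0, 1, 0], [0, 0, 0]], [4, [0, 2, 0], [0, 0, 0]], [4, [0, 3, 0], [0, 0, 0]], [4, [0, 4, 0], [0, 0, 0]], [4, [0, 5, 0], [0, 0, 0]]]'

```text
clock: 5.32
tcp_pos: [0.556, -0.0037, 0.1629]
orientation: [0.172, -3.137, -0.001]
contact_force: [0.0, -3.8, 1.6]
grip_width: 0.0074
```

Call:
play_rows --deltas '[[4, [0, 1, 0], [0, 0, 0]], [4, [0, 2, 0], [0, 0, 0]], [4, [0, 3, 0], [0, 0, 0]], [4, [0, 4, 0], [0, 0, 0]], [4, [0, 5, 0], [0, 0, 0]]]'

```text
clock: 5.95
tcp_pos: [0.5554, 0.0014, 0.1629]
orientation: [0.172, -3.137, -0.001]
contact_force: [0.2, -3.2, 2.7]
grip_width: 0.0077
```

Call:
play_rows --deltas '[[4, [0, 1, 0], [0, 0, 0]], [4, [0, 2, 0], [0, 0, 0]], [4, [0, 3, 0], [0, 0, 0]], [4, [0, 4, 0], [0, 0, 0]], [4, [0, 5, 0], [0, 0, 0]]]'

```text
clock: 6.58
tcp_pos: [0.5549, 0.0064, 0.1629]
orientation: [0.172, -3.137, -0.001]
contact_force: [1.5, -3.5, 0.9]
grip_width: 0.0071
```

Call:
play_rows --deltas '[[4, [0, 1, 0], [0, 0, 0]], [4, [0, 2, 0], [0, 0, 0]], [4, [0, 3, 0], [0, 0, 0]], [4, [0, 4, 0], [0, 0, 0]], [4, [0, 5, 0], [0, 0, 0]]]'

```text
clock: 7.2
tcp_pos: [0.5548, 0.0076, 0.1629]
orientation: [-0.168, 3.137, -0.006]
contact_force: [2.7, -13.4, 0.1]
grip_width: 0.0073
```

It has gone tight at about 13 N. I'll hold there briefly to seat it.

Call:
play_rows --deltas '[[4, [0, 3.8, 0], [0, 0, 0]], [4, [0, 4, 0], [0, 0, 0]], [4, [0, 4, 0], [0, 0, 0]], [4, [0, 4, 0], [0, 0, 0]]]'

```text
clock: 7.7
tcp_pos: [0.5547, 0.0077, 0.163]
orientation: [-0.164, 3.136, -0.012]
contact_force: [2.7, -12.9, 0.1]
grip_width: 0.0079
```

```bash
python3 -c "
from h import *
go([0,0,163])"
```

```text
t 7.7 H [  0.7  18.1 163. ] shift [  0.6 -18.1   0.1] turn [-0.0078  0.0009 -0.0039] F [  2.67 -12.86   0.13] w 0.0079
```

Call:
play_rows --deltas '[[4, [0, 2, 0], [0.003, 0, 0]], [4, [0, 0, 0], [0.005, 0, 0]], [4, [0, -1, 0], [0.007, 0, 0]], [4, [0, -2, 0], [0.007, 0, 0]], [4, [0, -2, 0], [0.007, 0, 0]]]'

```text
clock: 8.32
tcp_pos: [0.5548, 0.0067, 0.1629]
orientation: [-0.165, 3.136, -0.022]
contact_force: [0.8, 0.1, 1.9]
grip_width: 0.0076
```

```bash
python3 -c "
from h import *
go([0,0,163])"
```

```text
t 8.325 H [  0.7  17.1 162.9] shift [  0.6 -17.1   0.2] turn [-0.0138  0.0008 -0.0031] F [0.79 0.08 1.88] w 0.0076
```

Call:
play_rows --deltas '[[4, [0, -1, 0], [-0.005, 0, 0]], [4, [0, -2, 0], [-0.01, 0, 0]], [4, [0, -3, 0], [-0.013, 0, 0]], [4, [0, -3.7, 0], [-0.013, 0, 0]], [4, [0, -4.2, 0], [-0.013, 0, 0]], [4, [0, -4.2, 0], [-0.013, 0, 0]]]'

```text
clock: 9.07
tcp_pos: [0.5553, 0.0025, 0.1629]
orientation: [-0.165, 3.136, -0.001]
contact_force: [-0.2, 1.1, 0.5]
grip_width: 0.0074
```

```bash
python3 -c "
from h import *
go([0,13.4,163])
S=both('b');rep(S)
H=toH(cloud('side',S['side'][1]));C=S['side'][0].astype(int)
m=(abs(H[...,0]+20)<35)&(H[...,2]>30)&(H[...,2]<140)&(abs(H[...,1]-20)<20)&((C[...,0]-C[...,2])>=14)
print(np.histogram(H[m][:,1],np.arange(0,40,2)))
"
```

```text
t 9.075 H [  0.7  13.  162.9] shift [ 0.7  0.4 -0.1] turn [-0.0009  0.0007 -0.0029] F [-0.21  1.13  0.49] w 0.0074
top rolltop 194 [-19.1, 56.7, 140.6] [-6.5, 79.0, 145.1] [18.1, 90.6, 149.3]
top plate 178 [-25.5, 80.6, 140.6] [-0.3, 88.8, 145.8] [25.4, 132.1, 152.1]
top spindle 224 [-12.2, -136.3, 91.8] [-1.3, -113.6, 101.2] [11.5, -91.2, 107.0]
side rolltop 425 [-19.0, 23.7, 140.5] [-5.6, 61.1, 144.4] [17.0, 88.1, 147.3]
side lug 188 [-15.5, -5.4, 157.4] [-9.1, 8.4, 180.9] [2.4, 27.8, 193.6]
side lugtop 67 [-15.0, -5.3, 180.8] [-7.9, 11.3, 184.0] [0.0, 28.7, 189.4]
side plate 192 [-25.7, 80.9, 140.5] [-2.2, 124.7, 144.6] [23.6, 131.2, 149.4]
side spindle 392 [-12.0, -139.4, 86.6] [-4.6, -114.9, 99.6] [10.0, -86.4, 103.8]
side lever 238 [-67.1, -15.8, 101.2] [-42.6, -0.0, 144.0] [-23.6, 49.8, 181.6]
side leverend 141 [-67.6, -16.4, 101.1] [-52.7, -4.5, 169.9] [-40.5, 49.5, 181.9]
(array([ 0,  0,  0,  0,  0,  0,  0,  0,  0, 31, 40, 20, 15, 18, 26, 17, 20,
       28, 14]), array([ 0,  2,  4,  6,  8, 10, 12, 14, 16, 18, 20, 22, 24, 26, 28, 30, 32,
       34, 36, 38]))
```

Call:
play_rows --deltas '[[12, [0, 0, 0], [0, 0, 0]], [25, [0, 0, 0], [0, 0, 0]], [45, [0, 0, 0], [0, 0, 0]], [50, [0, 0, -10], [0, 0, 0]], [50, [0, 0, -40], [0, 0, 0]], [50, [0, 0, -75], [0, 0, 0]], [50, [60, -30, -75], [0, 0, 0]], [10, [120, -80, -75], [0, 0, 0]]]'

```text
clock: 10.18
tcp_pos: [0.4576, -0.0757, 0.2389]
orientation: [-0.168, 3.135, -0.001]
contact_force: [0.9, -1.4, 0.7]
grip_width: 0.033
```

```bash
cat >> h.py <<'E'
def gap(S):
    # ring face / lug shift by per-view median against the first pictures
    for n in S:
        for S2,lab in(((lambda z:(z["p"],z["d"]))(np.load(f"pics/{n}0.npz")),"ref"),(S[n],"now")):
            p,d=S2;H=toH(cloud(n,d));C=p.astype(int);H[d<=0]=999
            w=((C[...,0]-C[...,2])>=14)&(C.sum(-1)>200)
            rt=w&(abs(H[...,0])<15)&(H[...,2]>138)&(H[...,2]<153)&(abs(H[...,1]-45)<75)
            lt=(abs(H[...,0])<12)&(H[...,2]>178)&(H[...,2]<192)&(abs(H[...,1])<90)
            y=H[rt][:,1]; l=H[lt][:,1]
            print(n,lab,"roll",rt.sum(),np.percentile(y,[1,50,99]).round(1),"lug",lt.sum(),np.percentile(l,[5,50,95]).round(1) if lt.any() else 0)
E
python3 -c "
from h import *
go([-75,-11,235])
S=both('d');gap(S);rep(S)
p=S['side'][0][180:360,240:440]; cv2.imwrite('pics/d1.png',np.clip(cv2.resize(p,None,fx=3,fy=3)*1.6,0,255).astype(np.uint8)[:,:,::-1])"
```

```text
t 10.175 H [-104.8  -54.2  238.9] shift [-29.8  43.3   3.9] turn [-0.0009  0.0024 -0.0008] F [ 0.86 -1.42  0.68] w 0.033
top ref roll 401 [-2.8 30.9 65.5] lug 42 [-53.8 -49.7 -46.3]
top now roll 402 [22.1 56.1 90.4] lug 40 [10.  13.7 17.1]
side ref roll 426 [-4.5 28.  63.3] lug 55 [-55.9 -53.6 -48.9]Traceback (most recent call last):
  File "<string>", line 4, in <module>
    S=both('d');gap(S);rep(S)
                ~~~^^^
  File "h.py", line 51, in gap
    print(n,lab,"roll",rt.sum(),np.percentile(y,[1,50,99]).round(1),"lug",lt.sum(),np.percentile(l,[5,50,95]).round(1) if lt.any() else 0)
                                ~~~~~~~~~~~~~^^^^^^^^^^^^^
    return _quantile_unchecked(
        a, q, axis, out, overwrite_input, method, keepdims, weights)
    return _ureduce(a,
                    func=_quantile_ureduce_func,
    ...<5 lines>...
                    overwrite_input=overwrite_input,
                    method=method)
    r = func(a, **kwargs)
    result = _quantile(arr,
                       quantiles=q,
    ...<2 lines>...
                       out=out,
                       weights=wgt)
    slices_having_nans = np.isnan(arr[-1, ...])
                                  ~~~^^^^^^^^^
IndexError: index -1 is out of bounds for axis 0 with size 0
```

```bash
python3 -c "
from h import *
go([-72,-6.5,205])
z=np.load('pics/d_side.npz');p=z['p'][180:360,240:440]; cv2.imwrite('pics/d1.png',np.clip(cv2.resize(p,None,fx=3,fy=3)*1.6,0,255).astype(np.uint8)[:,:,::-1])"
```

```text
t 10.275 H [-109.1  -58.5  238.4] shift [-36.6  52.4  33.3] turn [-0.0009 -0.001  -0.0109] F [-0.09  0.18  0.08] w 0.0184
```

View pics/d1.png

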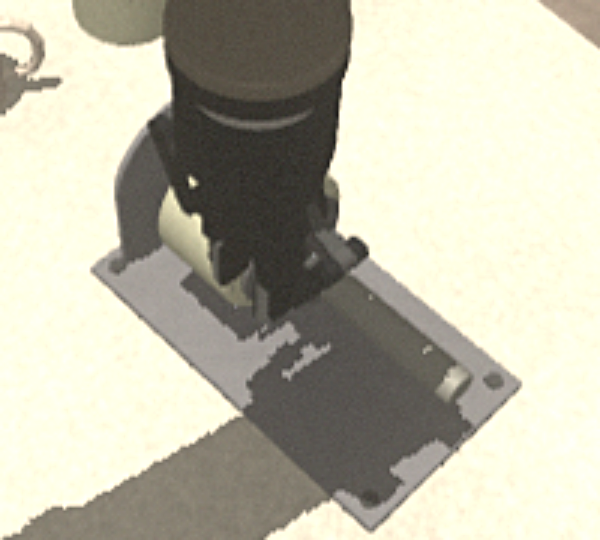

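The gripper hides the guide in this side view. I'll move it aside for a gap check before locking.

Call:
play_rows --deltas '[[0, [0, 50, -10], [0, 0, -0.01]], [0, [0, 110, -20], [0, 0, -0.01]], [0, [0, 170, -20], [0, 0, -0.01]], [0, [0, 230, -20], [0, 0, -0.01]], [0, [0, 290, -20], [0, 0, -0.01]], [0, [0, 300, -20], [0, 0, -0.01]]]'

```text
clock: 11.02
tcp_pos: [0.4238, 0.2232, 0.2588]
orientation: [0.179, -3.136, -0.001]
contact_force: [0.2, -0.3, 0.1]
grip_width: 0.0001
```

```bash
python3 -c "
from h import *
S=both('e');gap(S)
H=toH(cloud('side',S['side'][1]));
for lo,hi in((0,0),):
  for S2 in (S['side'],(lambda z:(z['p'],z['d']))(np.load('pics/side0.npz'))):
    H=toH(cloud('side',S2[1]));C=S2[0].astype(int)
    lug=(abs(H[...,0])<12)&(H[...,2]>155)&(H[...,2]<178)&(abs(H[...,1])<80)
    print('lug outer face',lug.sum(),np.median(H[lug][:,1]))
    rf=(H[...,0]<-15)&(H[...,2]<125)&(H[...,2]>40)&(np.hypot(H[...,0],H[...,2]-90)<53)&(np.hypot(H[...,0],H[...,2]-90)>25)&((C[...,0]-C[...,2])>=10)&(abs(H[...,1])<60)
    y=H[rf][:,1]; print('roll face',len(y),np.percentile(y,[10,25,50,75]).round(1))
go([-72,-6.5,205])
p=S['side'][0][200:300,290:410]; cv2.imwrite('pics/e1.png',np.clip(cv2.resize(p,None,fx=6,fy=6,interpolation=2)*1.6,0,255).astype(np.uint8)[:,:,::-1])"
```

```text
top ref roll 401 [-2.8 30.9 65.5] lug 42 [-53.8 -49.7 -46.3]
top now roll 401 [22.4 56.7 90.4] lug 40 [10.1 13.7 17.3]
side ref roll 426 [-4.5 28.  63.3] lug 55 [-55.9 -53.6 -48.9]
side now roll 356 [22.4 58.2 88.8] lug 52 [ 8.  10.4 14.4]
lug outer face 59 8.341072269657513
roll face 86 [19.2 19.7 20.1 20.6]
lug outer face 57 -55.664282304756306
roll face 220 [-5.9 -5.5 -5.1 -4.8]
t 11.125 H [-105.8  242.8  258.4] shift [ -33.4 -249.3   53.6] turn [-0.0008 -0.0007  0.0017] F [ 0.09 -1.01  0.18] w 0.0001
```

View pics/e1.png

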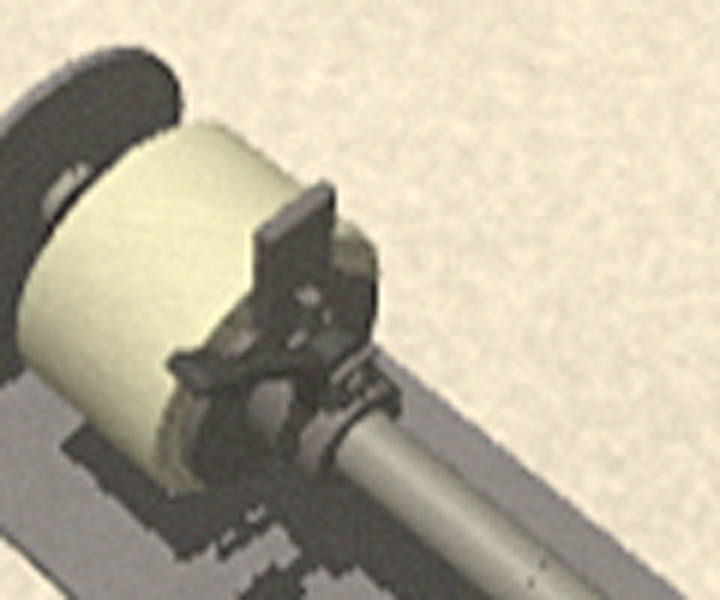

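The crop shows the guide just clear of the seated roll: the lug is at (295,250) and the raised paddle at (190,365). The side depth gives a gap of about 3.8 mm, the top view about 3.7 mm, and the force and TCP readings about 4.0 mm. Next I'll go above the lever.

Call:
play_rows --deltas '[[0, [-8, -60, 0], [0, 0, 0]], [0, [-16, -120, 0], [0, 0, 0]], [0, [-24, -180, 0], [0, 0, 0]], [0, [-33, -230, 10], [0, 0, 0]], [0, [-33, -249, 20], [0, 0, 0]], [0, [-33, -249, 40], [0, 0, 0]], [0, [-33, -249, 50], [0, 0, 0]], [0, [-33, -249, 53], [0, 0, 0]]]'

```text
clock: 12.12
tcp_pos: [0.4842, -0.0251, 0.2053]
orientation: [0.171, -3.135, 0.002]
contact_force: [0.4, 0.4, 0.2]
grip_width: -0.0002
```

```bash
python3 -c "
from h import *
go([-72,-6.5,150])"
```

```text
t 12.125 H [-73.   -6.9 205.3] shift [-1.   0.4 55.3] turn [-0.001  -0.0016  0.0006] F [0.36 0.38 0.24] w -0.0002
```

Call:
play_rows --deltas '[[0, [-1, 0.4, 8], [0, 0, 0]], [0, [-1, 0.4, 16], [0, 0, 0]], [0, [-1, 0.4, 24], [0, 0, 0]], [0, [-1, 0.4, 30], [0, 0, 0]], [0, [-1, 0.4, 36], [0, 0, 0]], [0, [-1, 0.4, 42], [0, 0, 0]], [0, [-1, 0.4, 47], [0, 0, 0]]]'

```text
clock: 13.0
tcp_pos: [0.4854, -0.0246, 0.158]
orientation: [0.171, -3.136, 0.002]
contact_force: [-0.1, 0.1, 1.0]
grip_width: 0.0001
```

```bash
python3 -c "
from h import *
go([-72,-6.5,125])"
```

```text
t 13.0 H [-71.8  -6.5 158. ] shift [ 0.2  0.1 33. ] turn [-0.0011 -0.001   0.0006] F [-0.05  0.08  0.97] w 0.0001
```

Call:
play_rows --deltas '[[0, [0, 0, 5], [0, 0, 0]], [0, [0, 0, 10], [0, 0, 0]], [0, [0, 0, 15], [0, 0, 0]], [0, [0, 0, 20], [0, 0, 0]], [0, [0, 0, 25], [0, 0, 0]], [0, [0, 0, 29], [0, 0, 0]], [0, [0, 0, 32], [0, 0, 0]], [0, [0, 0, 34], [0, 0, 0]]]'

```text
clock: 14.0
tcp_pos: [0.4852, -0.0247, 0.1238]
orientation: [0.171, -3.136, 0.002]
contact_force: [-0.8, 0.1, 1.4]
grip_width: 0.0001
```

```bash
python3 -c "
from h import *
go([-72,-6.5,125])"
```

```text
t 14.0 H [-71.9  -6.6 123.8] shift [ 0.1  0.1 -1.2] turn [-0.0011 -0.0013  0.0006] F [-0.81  0.14  1.44] w 0.0001
```

Only 1.4 N at lever height, so I need to check whether the lever actually went down.

```bash
python3 -c "
from h import *
S=both('f')
p=S['side'][0][190:310,280:430]; q=S['top'][0][205:295,300:420]
a=cv2.resize(p,(600,480),interpolation=2); b=cv2.resize(q,(200,150),interpolation=2)
im=np.zeros((480,800,3),np.uint8); im[:,:600]=a; im[:150,600:]=b
cv2.imwrite('pics/f1.png',np.clip(im*1.8,0,255).astype(np.uint8)[:,:,::-1])"
```

```text
(no output)
```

View pics/f1.png

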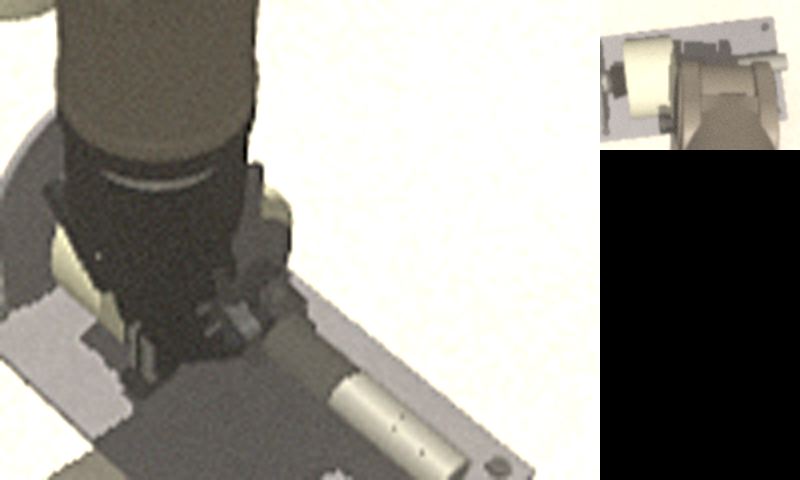

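Not conclusive, because the gripper hides the lever. I'll press gently a little further to feel for the stop.

Call:
play_rows --deltas '[[0, [0, 0, 1], [0, 0, 0]], [0, [0, 0, 2], [0, 0, 0]], [0, [0, 0, 3], [0, 0, 0]], [0, [0, 0, 3], [0, 0, 0]]]'

```text
clock: 14.6
tcp_pos: [0.4857, -0.0246, 0.1221]
orientation: [0.17, -3.137, 0.001]
contact_force: [-5.5, -0.5, 16.9]
grip_width: 0.0001
```

The stop is felt at z = 122 mm with 17 N, so the lever is down. Now I'll lift straight up and clear.

Call:
play_rows --deltas '[[0, [0, 0, -5], [0, 0, 0]], [0, [0, 0, -30], [0, 0, 0]], [0, [0, 0, -80], [0, 0, 0]], [0, [0, 0, -130], [0, 0, 0]], [0, [15, 60, -135], [0, 0, 0]], [0, [30, 120, -135], [0, 0, 0]], [0, [30, 180, -135], [0, 0, 0]], [0, [30, 240, -135], [0, 0, 0]]]'

```text
clock: 15.6
tcp_pos: [0.4295, 0.2127, 0.2574]
orientation: [-0.17, 3.136, 0.0]
contact_force: [1.6, 0.6, 0.1]
grip_width: -0.0003
```

```bash
python3 -c "
from h import *
S=both('z');gap(S)
for n in S:
  for S2 in (S[n],(lambda z:(z['p'],z['d']))(np.load(f'pics/e_{n}.npz'))):
    H=toH(cloud(n,S2[1]));C=S2[0].astype(int);W=((C[...,0]-C[...,2])>=10)
    lug=(abs(H[...,0])<12)&(H[...,2]>155)&(H[...,2]<178)&(abs(H[...,1])<80)
    rf=(H[...,0]<-15)&(H[...,2]<125)&(H[...,2]>40)&(np.hypot(H[...,0],H[...,2]-90)<53)&(np.hypot(H[...,0],H[...,2]-90)>25)&W&(abs(H[...,1])<60)
    pad=(H[...,0]<-60)&(H[...,0]>-95)&(abs(H[...,1]+7)<14)&(H[...,2]>60)&(H[...,2]<200)
    print(n,'lug',np.median(H[lug][:,1]).round(1),'roll face',np.median(H[rf][:,1]).round(1) if rf.any() else '','paddle',pad.sum(),np.percentile(H[pad],[3,50,97],axis=0).round(1).tolist() if pad.any() else '')
  print('bystander px change',[int((cv2.absdiff(S[n][0],np.load(f'pics/{n}0.npz')['p']).max(-1)[b]>40).sum()) for b in ((np.s_[185:240,180:235],np.s_[260:305,185:230],np.s_[230:305,470:520]) if n=='top' else (np.s_[150:195,260:305],np.s_[170:222,200:262],np.s_[390:455,395:495]))])
print(r.get_obs()['contact_force'],r.get_obs()['clock'])
p=S['side'][0][190:310,280:430]; cv2.imwrite('pics/z1.png',np.clip(cv2.resize(p,(600,480),interpolation=2)*1.7,0,255).astype(np.uint8)[:,:,::-1])"
```

```text
top ref roll 401 [-2.8 30.9 65.5] lug 42 [-53.8 -49.7 -46.3]
top now roll 400 [22.1 55.9 90.3] lug 41 [ 9.8 13.9 16.9]
side ref roll 426 [-4.5 28.  63.3] lug 55 [-55.9 -53.6 -48.9]
side now roll 353 [22.7 58.  89.2] lug 54 [ 7.6 10.6 15. ]
top lug 17.5 roll face 17.5 paddle 96 [[-88.8, -14.1, 118.5], [-75.9, -5.5, 123.1], [-60.9, 2.4, 127.4]]
top lug 17.5 roll face 17.5 paddle 33 [[-68.3, -14.5, 177.0], [-64.6, -5.9, 180.7], [-60.7, 2.5, 185.4]]
bystander px change [0, 680, 0]
side lug 8.0 roll face 20.0 paddle 125 [[-88.9, -16.0, 117.7], [-76.4, -8.8, 121.7], [-61.1, -0.2, 124.6]]
side lug 8.3 roll face 20.1 paddle 46 [[-68.4, -16.5, 175.0], [-64.8, -9.1, 179.5], [-60.2, 0.1, 181.8]]
bystander px change [0, 34, 0]
[-0.56948985  0.01099554 -0.58747864] 15.7
```

View pics/z1.png

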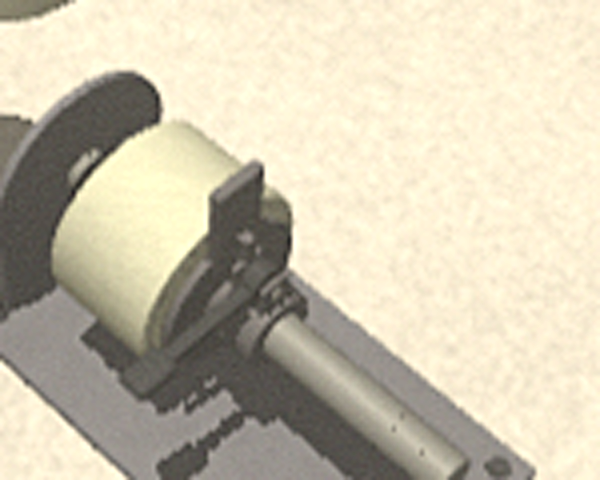

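The lever lies level, with its paddle at (145,375) and its upper side at about z = 123 mm. The guide is still about 4 mm clear of the roll. The pixel change at the mug comes from the arm and its shadow over it, and the arm stayed well above it. Handing in.

```bash
python3 -c "
from bench import r
print(r.hand_in())"
```

```text
the job is handed in; nothing more can be done
None
```

I did the job in the order asked and handed it in at about 15.7 s of the 56 s allowed; the hand-in gives no verdict.

- **Seating:** I gripped the lug and pushed the guide until the roll went tight on the cone. The push read about 13 N at the wrist, so roughly 11 N on the roll after the guide's drag, and I held it for 0.5 s.
- **Gap:** I backed the guide off and let go. Before locking, the gap measured about 3.8 mm in the side view, 3.7 mm in the top view and 4.0 mm from the TCP position. After locking, the side view gives about 4.0 mm, and the guide moved no more than about 0.3 mm.
- **Lock:** I pressed the lever with shut fingers until the stop was felt at z = 122 mm with 17 N. The lever met only about 1.4 N on the way down, which was less than I expected. The last pictures show it level, with its upper side at about 122–123 mm.
- **Bystanders:** The spare roll and the scanner show no change in either view. The mug region did change (680 pixels in the top view, 34 in the side view). I put that down to the arm and its shadow over it, since the fingertips stayed above 0.23 m over the 95 mm mug, but I did not re-measure its position.

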